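# Show three sides of a sample bottle to the code reader

## Task

Pick up the square white sample bottle with the red cap and, holding it upright in the air at the reading point of the black code reader, show the reader's window its yellow label, then its green one, then its blue one, each squarely and still for about a second. Then stand it gently upright in the teal tray and let go. Leave the blue-capped bottle where it stands.

Things in the scene. Friction and masses are not known exactly. Their poses are not given: they have to be found in the camera images.
- red_bottle: White square bottle, red cap, 0.15 kg. Body 52 x 52 x 78 mm, neck, then fixed round cap 32 mm across, 86 to 114 mm up. Origin: centre of underside; z up. Bar-code labels, centred 42 mm up and 26 mm from the axis: yellow on the +x side, green +y, blue -x; the -y side is bare. Strips on the shoulder repeat the label colours, seen from above.
- blue_bottle: Bystander: a bottle of the same shape, size (52 x 52 mm, 114 mm tall) and labels, but with a blue cap. Origin: centre of the underside; z up.
- read_spot (a point): Where a label's middle is to be held: 90 mm above the table, 30 mm out from the red window of the fixed black reader (125 mm tall, 90 wide), level with the window's white cross and over the crosswise white line on its 6 mm thick grey foot plate. x axis: level, from here into the window (a label shown faces along it); z up. The bottle's underside then hangs 48 mm up.
- tray: Shallow open teal tray, fixed: 120 x 120 mm outside, 18 mm tall, walls and floor 4 mm thick. Origin: centre of its underside; z up, x and y along its sides.
Mind the look-alikes: they are no part of the job. Leave any pink look-alike of the part that bears read_spot alone.

How it is judged (in metres and radians):
On the way, in this order (a step that is already met when the one before it is completed fails the run):
1. the yellow label is held at the reading point, facing the window (x of read_spot in the frame of red_bottle between 0.011 and 0.041 m and y of read_spot in the frame of red_bottle between -0.015 and 0.015 m and z of read_spot in the frame of red_bottle between 0.027 and 0.057 m and angle between the x axis of red_bottle and the x axis of read_spot, either way round below 0.2 rad and angle between red_bottle's own z axis and vertical below 0.2 rad and x of red_bottle in the frame of read_spot below 0 m), for 0.5 s.
2. the green label is held at the reading point, facing the window (y of read_spot in the frame of red_bottle between 0.011 and 0.041 m and x of read_spot in the frame of red_bottle between -0.015 and 0.015 m and z of read_spot in the frame of red_bottle between 0.027 and 0.057 m and angle between the y axis of red_bottle and the x axis of read_spot, either way round below 0.2 rad and angle between red_bottle's own z axis and vertical below 0.2 rad and x of red_bottle in the frame of read_spot below 0 m), for 0.5 s.
3. the blue label is held at the reading point, facing the window (x of read_spot in the frame of red_bottle between -0.041 and -0.011 m and y of read_spot in the frame of red_bottle between -0.015 and 0.015 m and z of read_spot in the frame of red_bottle between 0.027 and 0.057 m and angle between the x axis of red_bottle and the x axis of read_spot, either way round below 0.2 rad and angle between red_bottle's own z axis and vertical below 0.2 rad and x of red_bottle in the frame of read_spot below 0 m), for 0.5 s.
At the end, for the whole second after the job is handed in: The red-capped bottle stands released, still and upright (within 6 degrees) on the tray floor, its axis within 45 mm of the tray's middle; the blue-capped bottle stands within 30 mm of where it was. Each label was shown for 0.5 s, within 15 mm of the reading point each way and 11 degrees (horizontal distance between red_bottle and tray below 0.045 m and z of red_bottle in the frame of tray below 0.01 m and angle between each of red_bottle, blue_bottle's own z axis and vertical below 0.1 rad and linear speed of red_bottle below 0.03 m/s and contact force between the fingers and red_bottle below 0.1 N and distance of blue_bottle from where it was at the start of the episode below 0.03 m); the robot touches nothing.
It fails at once if the blue-capped bottle is moved by more than 30 mm or tipped (distance of blue_bottle from where it was at the start of the episode above 0.03 m or angle between blue_bottle's own z axis and vertical above 0.3 rad).
It fails at once if the red-capped bottle is dropped (falls free by more than about 10 mm) (linear speed of red_bottle above 0.45 m/s and contact force between the fingers and red_bottle below 0.1 N).
It also fails if it takes over 64 s, if anything falls off the work surface, if the arm or the gripper's body presses on something with over 40 N, if the wrist force passes 120 N, or if a joint passes its speed limit or range.

## Robot

A 6-joint arm with a two-finger parallel gripper is mounted at the origin on the work surface. World frame = base frame: x ahead of the robot, y to its left, z up, the work surface at z = 0. Lengths are in m, angles in degrees, forces in N, time in s.
With the tool pointing down it reaches from about 0.4 to 0.825 m from the base axis. Payload 7 kg.
Tool frame: the origin (TCP) lies on the centre line of the jaws, within the pads' length; the fingertips stand 17 mm ahead of it and the grasp point (between the pads) lies 2 mm behind it; y points along the fingers, z is the direction in which the jaws open and shut, and the axes are right-handed (so a half turn about y gives the same grasp; the last joint's range is limited). The gripper opens to 88 mm and grips with 3 to 60 N. Pads are 19 mm wide; open, the fingers measure 130 mm over their backs; the gripper's body (78 mm by 193 mm) begins 47 mm behind the grasp point.
Start: joints at [90.418, 20.546, 0.682, 0, -70.136, -16.507], TCP at [0.187, 0.649, 0.244] pointing down, gripper open.
Joint ranges: [-176.03, 176.03], [-82.01, 121.73], [-58.28, 71.71], [-173.87, 95.51], [-174.79, -0.11], [-173.66, 173.66]. Speed limits (degrees/s): [136.94, 136.94, 172.46, 180, 180, 180].

## Interface

Orientations are given as [roll, pitch, yaw] about the fixed x, y, z axes, in that order (R = Rz(yaw) Ry(pitch) Rx(roll)).
In Python, from plant import r, capture, camera_info gives the robot as it stands. The module is installed in compiled form; this text tells all that it offers.
- The arm moves only by the tool apply_moves, never from a script. Its argument "deltas" is a list of rows, each an object of numbers: "tx", "ty", "tz": the shift along the tool's x, y, z in m; "turn": the turn about the tool's y in rad; "gripper": the finger opening in m, from 0 to 0.0876. A call has 1 to 5 rows; each row is the pose to reach, as a shift and turn from the pose commanded when the call began, along the tool's axes at that moment; what a row does not reach only later rows make up. A row lasts 1/10 s, in which the tool goes at most 50 mm and 8.59 degrees, less where a joint would pass 70% of its speed; a pose out of reach is approached as far as the arm can. A call with a gripper value outside its range is refused whole. The fingers move at their own pace and stop on an object; "newtons" is the grip in N (left out, the last holds). Time passes only in rows, so rows that repeat a pose let the fingers close. It gives the time, the measured TCP pose, the force and the opening at its end, in the units of the state.
- r.get_state(): the state, without advancing time (a new reading comes with each control period).
- capture(name): name is "side" or "top"; returns (picture, depth): 480x640x3 uint8, red, green, blue; 480x640 float32, m along the optical axis (not along the pixel's ray), 0 where there is no reading.
- camera_info(name): a dict with "K" (3x3 intrinsics, pixels), "eye" and "orientation" of the camera in the world. Camera axes: x right, y up, looking along -z (the intrinsics and any distortion apply to the point x, -y, -z); pixel columns grow to the right and rows downward; lengths in m; the calibration is good to about 2 mm. A picture is of the moment at which its call begins. camera_info takes no time and is no camera call.
- r.close_job(): hands the job in, once; it reports no verdict.
The state is a dict: "time_s": time; "joints": joint angles; "qd": joint speeds; "joint_torque": joint torques, N m; "tcp_pos": TCP position; "eef_rot": TCP orientation; "contact_force": force on the tool from outside, world axes, zero at the start; "moment": the same for the moment, N m; "gripper_width": finger opening in m.
Only numpy, scipy, OpenCV 4.12 (cv2) and the standard library are available. Lean on these libraries where they do the work, as an engineer would, in place of code of your own. Each camera call takes 0.05 s, during which the arm holds its last target.

## Working session

There is one attempt and no reset: what is moved stays moved. The work goes in short steps, Python scripts to look and compute and a tool call to move; the robot and the scene stay as the last step left them, time stands still between calls to the robot, and variables do not carry over. Pictures are saved under pics/ and viewed, and the job is handed in when it is done.

Besides the shell and the picture viewer there is one more tool, called after "Emit:" as name([rows], argument=value, ...), one row to a line, values as JSON. apply_moves: Moves the arm, as the interface text tells. Its arguments: {"type":"object","properties":{"deltas":{"type":"array","items":{"type":"object","properties":{"tx":{"type":"number"},"ty":{"type":"number"},"tz":{"type":"number"},"turn":{"type":"number"},"gripper":{"type":"number"}}}},"newtons":{"type":"number"}},"required":["deltas"]}

```bash
mkdir -p pics; ls
python3 - <<'E'
from plant import r,capture,camera_info
import cv2,numpy as np
for n in("side","top"):
    p,d=capture(n); cv2.imwrite(f"pics/{n}0.png",p[:,:,::-1]); np.savez(f"{n}0.npz",p=p,d=d)
    print(n,camera_info(n))
print(r.get_state())
E
```

```text
pics
side {'K': array([[624.17824974,   0.        , 312.16446579],
       [  0.        , 624.17824974, 246.04496351],
       [  0.        ,   0.        ,   1.        ]]), 'eye': array([-0.11327019, -0.79875929,  1.19049581]), 'orientation': array([ 43.36999318,   0.21202077, -35.77742318])}
top {'K': array([[453.38545654,   0.        , 309.46004317],
       [  0.        , 453.38545654, 238.45241989],
       [  0.        ,   0.        ,   1.        ]]), 'eye': array([0.34883717, 0.04386708, 0.93955718]), 'orientation': array([ 10.92104927,   0.2281311 , -89.08041618])}
{'time_s': 0.1, 'joints': array([ 9.04143895e+01,  2.05857406e+01,  6.41034245e-01, -1.78939772e-02,
       -7.01368403e+01, -1.65064450e+01]), 'qd': array([-0.04284887, -0.05564181, -0.03202394,  0.05133524,  0.02030615,
        0.08533262]), 'joint_torque': array([-2.64644383e-03, -5.84163308e+01,  2.93749040e+01,  7.01551795e+00,
        1.01687617e-02, -4.62517312e-05]), 'tcp_pos': array([0.1870111 , 0.64815731, 0.2427491 ]), 'eef_rot': array([-8.99170340e+01,  7.04202798e-03,  1.63901858e+02]), 'contact_force': array([-0.23264127, -0.1379782 , -0.56024424]), 'moment': array([ 0.05763303,  0.07621014, -0.03363822]), 'gripper_width': 0.08759353177794955}
```

View pics/side0.png

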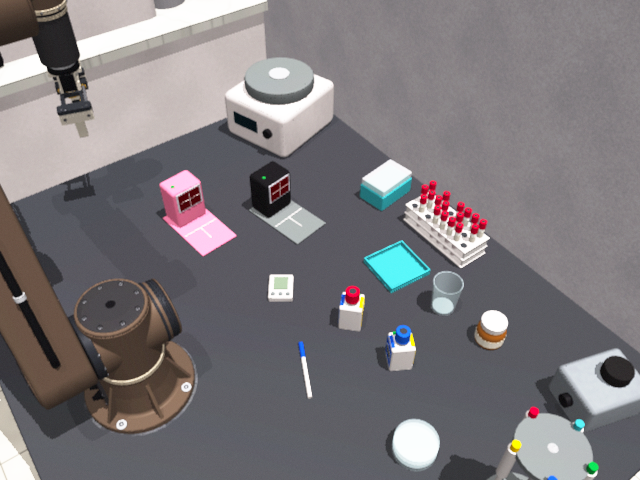

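View pics/top0.png

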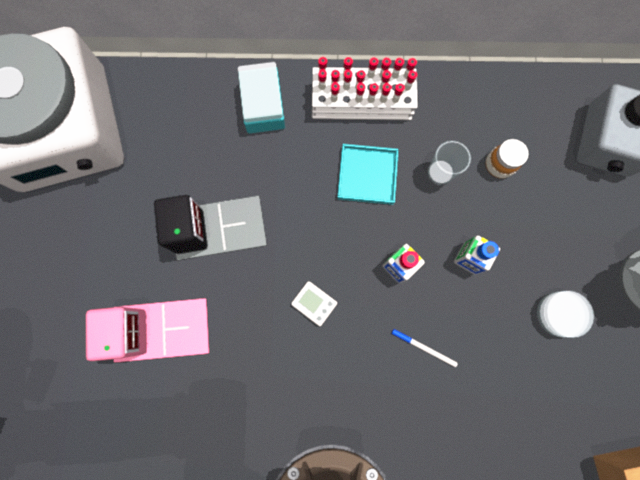

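Candidates: the red-capped bottle is at top (405,262) and side (352,308), and the blue-capped one at top (478,255) and side (401,348). The black reader is at top (180,225) and the pink look-alike at (115,333). The tray is at top (368,174). I'll confirm the target with an enlarged crop.

```bash
cat > h.py <<'E'
import numpy as np,cv2
from scipy.spatial.transform import Rotation as R
from plant import camera_info
def cam(n):
    c=camera_info(n); return c['K'],np.array(c['eye']),R.from_euler('xyz',c['orientation'],degrees=True).as_matrix()
def ray(n,u,v):
    K,e,M=cam(n); d=np.array([(u-K[0,2])/K[0,0],-(v-K[1,2])/K[1,1],-1.]); return e,M@d
def onz(n,u,v,z):
    e,d=ray(n,u,v); return e+d*(z-e[2])/d[2]
def cross(u1,v1,u2,v2):  # top, side
    e1,d1=ray('top',u1,v1);e2,d2=ray('side',u2,v2)
    A=np.stack([d1,-d2],1); t=np.linalg.lstsq(A,e2-e1,rcond=None)[0]
    p,q=e1+t[0]*d1,e2+t[1]*d2; return (p+q)/2,np.linalg.norm(p-q)
def proj(n,p):
    K,e,M=cam(n); q=M.T@(np.array(p)-e); return K[0,0]*q[0]/-q[2]+K[0,2],K[1,1]*q[1]/q[2]+K[1,2]
def cloud(n,d):
    v,u=np.mgrid[:480,:640]; K,e,M=cam(n)
    P=np.stack([(u-K[0,2])/K[0,0]*d,-(v-K[1,2])/K[1,1]*d,-d],-1); return P@M.T+e
E
python3 - <<'E'
import cv2,numpy as np
t=cv2.imread('pics/top0.png');s=cv2.imread('pics/side0.png')
a=cv2.resize(t[225:300,365:515],(800,400),interpolation=cv2.INTER_CUBIC)
b=cv2.resize(s[275:380,330:430],None,fx=5,fy=5,interpolation=cv2.INTER_CUBIC)
c=cv2.resize(t[180:270,145:275],(780,540),interpolation=cv2.INTER_CUBIC)
d=cv2.resize(s[150:250,235:335],(500,500),interpolation=cv2.INTER_CUBIC)
for n,i in zip("abcd",(a,b,c,d)):cv2.imwrite(f'pics/crop_{n}.png',i)
E
```

```text
(no output)
```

View pics/crop_a.png

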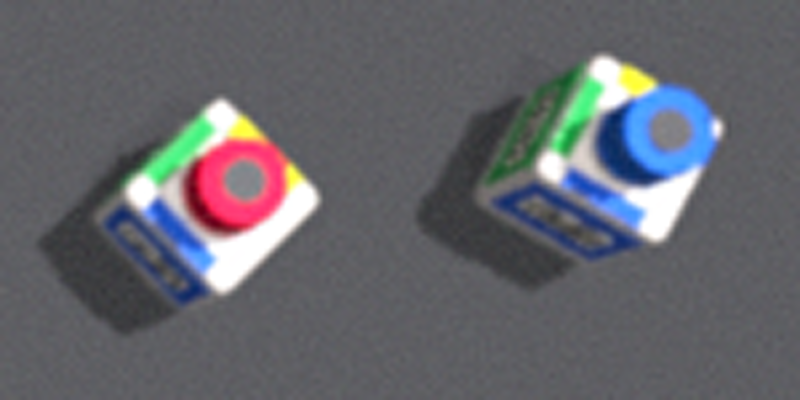

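View pics/crop_b.png

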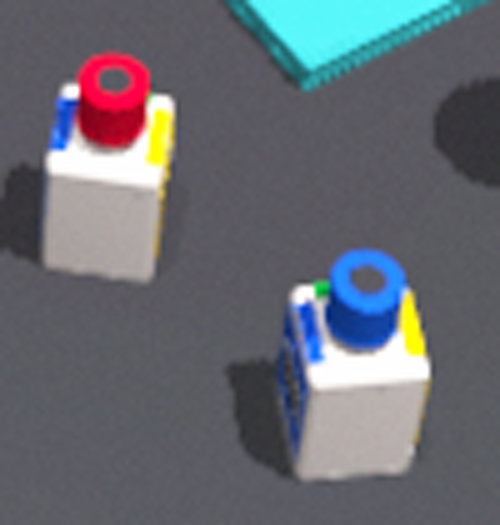

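View pics/crop_c.png

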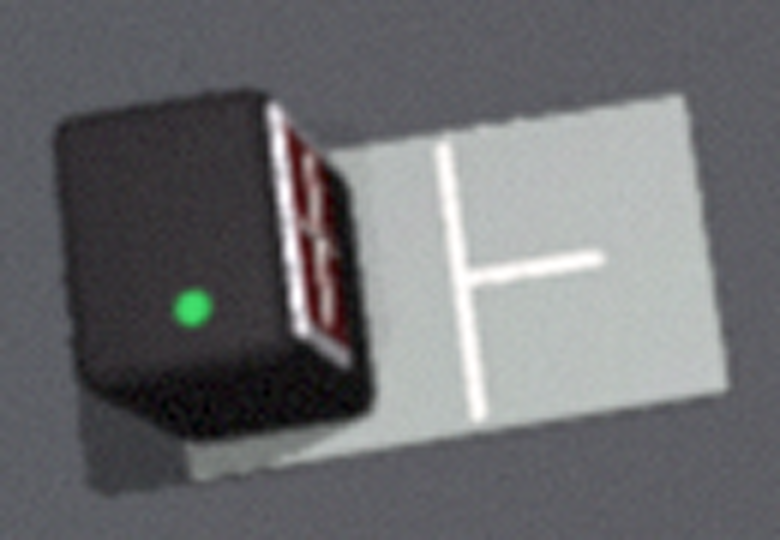

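View pics/crop_d.png

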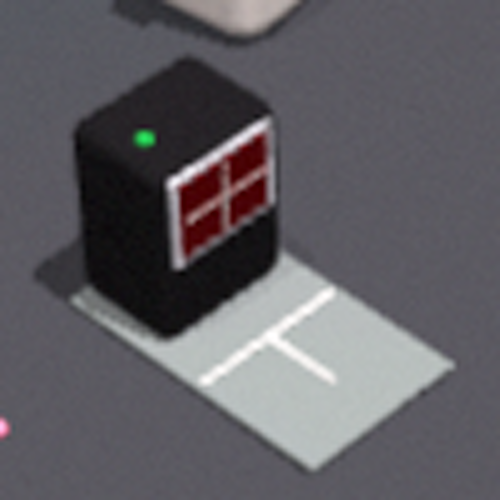

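The crops confirm it: the red-capped bottle is the left one in crop a, with blue facing the robot, green to the left and yellow away. The black reader's window faces its line, whose junction is at top (222.8,225.8).

Run:
```python
from h import *
np.set_printoptions(precision=4,suppress=True)
T=np.load('top0.npz');S=np.load('side0.npz');t,s=T['p'],S['p']
o=-.4
print('cap top',cross(410.9+o,258.75+o,353+o,290.6+o))
print('blue cap top',cross(365+670/5.333+o,225+128/5.333+o,330+73.4+o,275+56+o))
print('T junc',cross(222.8+o,225.8+o,289.4+o,217.4+o), onz('top',222.4,225.4,.006),onz('side',289,217,.006))
L=[onz('top',219.2+o,204.5+o,.006),onz('top',224.7+o,249.2+o,.006)];Ls=[onz('side',301.6+o,208.6+o,.006),onz('side',276+o,226.4+o,.006)]
for a,b in(L,Ls):
  print('line',a,b,np.linalg.norm(a-b),'norm dir deg',np.degrees(np.arctan2((a-b)[1],(a-b)[0])))
e=onz('top',245+o,223+o,.006);j=onz('top',222.8+o,225.8+o,.006);print('stem',e,np.degrees(np.arctan2(*(j-e)[[1,0]])))
print('cross',cross(197.2+o,218.3+o,280.6+o,188.6+o))
# foot plate corners & tray
hs=cv2.cvtColor(t,cv2.COLOR_RGB2HSV)
def comps(m):
    n,l,st,c=cv2.connectedComponentsWithStats(m.astype(np.uint8)); return [(st[i],c[i],l==i) for i in range(1,n) if st[i,4]>60]
for nm,im in(('top',t),('side',s)):
    h=cv2.cvtColor(im,cv2.COLOR_RGB2HSV)
    for st,c,m in comps((h[...,0]>80)&(h[...,0]<95)&(h[...,1]>110)&(h[...,2]>60)):
        cn=cv2.findContours(m.astype(np.uint8),0,2)[0][0]
        ap=cv2.approxPolyDP(cn,0.04*cv2.arcLength(cn,True),True)[:,0]
        print(nm,'teal',st,c,ap.tolist())
        if nm=='top':
            for z in(.018,): 
                P=np.array([onz(nm,*q,z) for q in ap]); print(P)
# depth: white shoulder plane at z .078 in top
for nm,D in(('top',T),('side',S)):
    P=cloud(nm,D['d'])
    tgt=onz('top',410.5,258.3,.114) if 0 else cross(410.5,258.35,352.6,290.2)[0]
    m=(np.hypot(P[...,0]-tgt[0],P[...,1]-tgt[1])<.05)
    z=P[...,2]; print(nm,'z hist',np.histogram(z[m],bins=[-.02,.005,.03,.07,.075,.08,.085,.11,.112,.114,.116,.12]))
    mm=m&(z>.105);print('cap',P[mm].mean(0),mm.sum())
    mm=(m&(abs(z-.078)<.006)).astype(np.uint8)
    Q=P[mm>0][:,:2].astype(np.float32)
    rc=cv2.minAreaRect(Q*1000);print('shoulder rect mm',rc)
# cyl teal-free
```

```text
cap top (array([ 0.4721, -0.1354,  0.1161]), np.float64(0.002748557914312386))
blue cap top (array([ 0.4919, -0.2826,  0.1142]), np.float64(0.004638448939630508))
T junc (array([0.5517, 0.2355, 0.0071]), np.float64(0.004899015293873838)) [0.5541 0.2346 0.006 ] [0.55   0.2373 0.006 ]
line [0.6004 0.2448 0.006 ] [0.5042 0.228  0.006 ] 0.0977328594057807 norm dir deg 9.84418045691631
line [0.5971 0.2464 0.006 ] [0.5011 0.2297 0.006 ] 0.09743600610090707 norm dir deg 9.87771981879279
stem [0.5609 0.188  0.006 ] 98.25827687814524
cross (array([0.5482, 0.2686, 0.0894]), np.float64(0.0036177741532450736))
top teal [244 115  41  18 424] [264.7642 125.1203] [[284, 127], [283, 115], [244, 122], [248, 132]]
[[0.7724 0.1097 0.018 ]
 [0.8004 0.1126 0.018 ]
 [0.7828 0.1972 0.018 ]
 [0.7597 0.1875 0.018 ]]
top teal [ 337  144   62   61 3210] [367.6826 173.7707] [[343, 144], [338, 199], [393, 203], [397, 149]]
[[ 0.7351 -0.0186  0.018 ]
 [ 0.6121 -0.0083  0.018 ]
 [ 0.6051 -0.1238  0.018 ]
 [ 0.7253 -0.1347  0.018 ]]
side teal [360 177  52  34 715] [384.5203 195.0839] [[411, 177], [383, 197], [361, 
[... 237 characters left out ...]
[584, 423], [581, 419]]
top z hist (array([885,  54, 136,  52, 353,  44,  62,  21,  95,  83,  27]), array([-0.02 ,  0.005,  0.03 ,  0.07 ,  0.075,  0.08 ,  0.085,  0.11 ,
        0.112,  0.114,  0.116,  0.12 ]))
cap [ 0.4728 -0.1353  0.1138] 237
shoulder rect mm ((473.5004577636719, -136.1692352294922), (51.98984146118164, 52.00181198120117), 43.81793212890625)
side z hist (array([589, 145, 277,  75, 182,  25, 117,  23,  50,  32,   5]), array([-0.02 ,  0.005,  0.03 ,  0.07 ,  0.075,  0.08 ,  0.085,  0.11 ,
        0.112,  0.114,  0.116,  0.12 ]))
cap [ 0.4689 -0.1374  0.1118] 148
shoulder rect mm ((469.3441467285156, -136.775390625), (53.74209213256836, 51.46070861816406), 44.04349899291992)
```

```bash
cat >> h.py <<'E'
def go(x,y,z,yaw):
    from plant import r
    s=r.get_state(); p=s['tcp_pos']; M=R.from_euler('xyz',s['eef_rot'],degrees=True).as_matrix()
    d=M.T@(np.array([x,y,z])-p); t=(yaw-s['eef_rot'][2]+180)%360-180
    print('d',d.round(4),'turn',round(-np.radians(t),4),'now',p.round(4),s['eef_rot'].round(2),'q',s['joints'].round(1),'F',s['contact_force'].round(2),'w',round(s['gripper_width'],4),'t',round(s['time_s'],2))
E
python3 - <<'E'
from h import *
np.set_printoptions(precision=4,suppress=True)
P=np.array([onz('side',*q,.018) for q in [[402,240],[363,261],[390,292],[430,270]]]);print(P.mean(0))
P=np.array([onz('top',*q,.018) for q in [[343,144],[338,199],[393,203],[397,149]]]);print(P.mean(0))
print('rim h check',[cross(*a,*b) for a,b in (((343,144),(402,240)),((338,199),(363,261)),((397,149),(430,270)))])
go(.5,.3,.25,100)
E
```

```text
[ 0.6628 -0.0753  0.018 ]
[ 0.6694 -0.0714  0.018 ]
rim h check [(array([ 0.7337, -0.0181,  0.0187]), np.float64(0.0022080704319321983)), (array([ 0.6133, -0.0081,  0.0067]), np.float64(0.004083242988767239)), (array([ 0.7251, -0.1347,  0.0141]), np.float64(0.0035344864748989646))]
d [-0.3973 -0.0068  0.2477] turn 1.1153 now [0.187  0.6482 0.2427] [-89.92   0.01 163.9 ] q [ 90.4  20.6   0.6  -0.  -70.1 -16.5] F [-0.23 -0.14 -0.56] w 0.0876 t 0.1
```

Emit:
apply_moves([
  {"tx": -0.04, "ty": 0, "tz": 0.025, "turn": 0.12},
  {"tx": -0.08, "ty": 0, "tz": 0.05, "turn": 0.25},
  {"tx": -0.12, "ty": 0, "tz": 0.075, "turn": 0.38},
  {"tx": -0.16, "ty": 0, "tz": 0.1, "turn": 0.5},
  {"tx": -0.2, "ty": -0.005, "tz": 0.125, "turn": 0.6},
])

```text
invalid input at $.deltas[0]: expected keys tx, ty, tz, turn, gripper
```

```bash
python3 -c "
from h import *
go(.5,.2,.25,80)"
```

```text
d [-0.425  -0.0067  0.3438] turn 1.4644 now [0.187  0.6482 0.2427] [-8.992e+01  1.000e-02  1.639e+02] q [ 90.4  20.6   0.6  -0.  -70.1 -16.5] F [-0.23 -0.14 -0.56] w 0.0876 t 0.1
```

Emit:
apply_moves([
  {"tx": -0.04, "ty": 0, "tz": 0.025, "turn": 0.12, "gripper": 0.0876},
  {"tx": -0.08, "ty": 0, "tz": 0.05, "turn": 0.25, "gripper": 0.0876},
  {"tx": -0.12, "ty": 0, "tz": 0.075, "turn": 0.38, "gripper": 0.0876},
  {"tx": -0.16, "ty": 0, "tz": 0.1, "turn": 0.5, "gripper": 0.0876},
  {"tx": -0.2, "ty": -0.005, "tz": 0.125, "turn": 0.6, "gripper": 0.0876},
])

```text
time_s: 0.6
tcp_pos: [0.3452, 0.471, 0.2477]
eef_rot: [-89.9, 0.0, 129.3]
contact_force: [2.1, 1.2, 0.5]
gripper_width: 0.0875
```

```bash
python3 -c "
from h import *
go(.5,.2,.25,80)"
```

```text
d [-0.3078 -0.002   0.0517] turn 0.86 now [0.3452 0.471  0.2477] [-8.9910e+01  4.0000e-02  1.2927e+02] q [ 72.9  11.9 -10.7  -0.  -67.4 -33.6] F [2.08 1.22 0.48] w 0.0875 t 0.6
```

Emit:
apply_moves([
  {"tx": -0.048, "ty": 0, "tz": 0.008, "turn": 0.14, "gripper": 0.0876},
  {"tx": -0.096, "ty": 0, "tz": 0.016, "turn": 0.28, "gripper": 0.0876},
  {"tx": -0.144, "ty": 0, "tz": 0.024, "turn": 0.42, "gripper": 0.0876},
  {"tx": -0.192, "ty": 0, "tz": 0.032, "turn": 0.56, "gripper": 0.0876},
  {"tx": -0.24, "ty": 0, "tz": 0.04, "turn": 0.7, "gripper": 0.0876},
])

```text
time_s: 1.1
tcp_pos: [0.4669, 0.2605, 0.2485]
eef_rot: [-90.0, 0.0, 89.1]
contact_force: [-0.0, 1.5, -0.3]
gripper_width: 0.0877
```

```bash
python3 -c "
from h import *
go(.4715,-.136,.2,44)"
```

```text
d [-0.3964  0.0485 -0.0107] turn 0.7874 now [0.4669 0.2605 0.2485] [-89.99   0.    89.11] q [ 50.2   7.1 -16.6  -0.  -66.3 -51.1] F [-0.    1.52 -0.26] w 0.0877 t 1.1
```

Emit:
apply_moves([
  {"tx": -0.045, "ty": 0, "tz": 0, "turn": 0.1, "gripper": 0.0876},
  {"tx": -0.09, "ty": 0, "tz": 0, "turn": 0.2, "gripper": 0.0876},
  {"tx": -0.135, "ty": 0, "tz": 0, "turn": 0.3, "gripper": 0.0876},
  {"tx": -0.18, "ty": 0, "tz": 0, "turn": 0.4, "gripper": 0.0876},
  {"tx": -0.22, "ty": 0, "tz": 0, "turn": 0.5, "gripper": 0.0876},
])

```text
time_s: 1.6
tcp_pos: [0.4636, 0.0405, 0.2485]
eef_rot: [-90.0, -0.0, 60.5]
contact_force: [1.2, 0.1, 0.2]
gripper_width: 0.0873
```

```bash
python3 -c "
from h import *
go(.4715,-.136,.2,44)"
```

```text
d [-0.1498  0.0485 -0.0937] turn 0.2886 now [0.4636 0.0405 0.2485] [-89.99  -0.    60.54] q [ 29.3   0.1 -24.2  -0.  -65.7 -58.8] F [1.24 0.1  0.16] w 0.0873 t 1.6
```

Emit:
apply_moves([
  {"tx": -0.0375, "ty": 0.01, "tz": -0.0234, "turn": 0.08, "gripper": 0.0876},
  {"tx": -0.075, "ty": 0.024, "tz": -0.047, "turn": 0.15, "gripper": 0.0876},
  {"tx": -0.112, "ty": 0.036, "tz": -0.07, "turn": 0.22, "gripper": 0.0876},
  {"tx": -0.1498, "ty": 0.0485, "tz": -0.0937, "turn": 0.2886, "gripper": 0.0876},
  {"tx": -0.1498, "ty": 0.0485, "tz": -0.0937, "turn": 0.2886, "gripper": 0.0876},
])

```text
time_s: 2.1
tcp_pos: [0.4712, -0.138, 0.1979]
eef_rot: [-89.8, 0.2, 43.8]
contact_force: [-1.0, 0.3, -0.5]
gripper_width: 0.0879
```

Run:
```python
from h import *
from plant import capture
go(.4715,-.136,.102,44)
p,d=capture('side');q,e=capture('top')
cv2.imwrite('pics/pre.png',np.hstack([cv2.resize(p[200:400,250:450],(400,400)),cv2.resize(q[160:360,310:510],(400,400))])[:,:,::-1])
```

```text
d [0.0019 0.0959 0.001 ] turn -0.0033 now [ 0.4712 -0.138   0.1979] [-89.85   0.18  43.81] q [  6.7   5.4 -25.6  -0.  -59.2 -52.8] F [-0.95  0.27 -0.47] w 0.0879 t 2.1
```

View pics/pre.png

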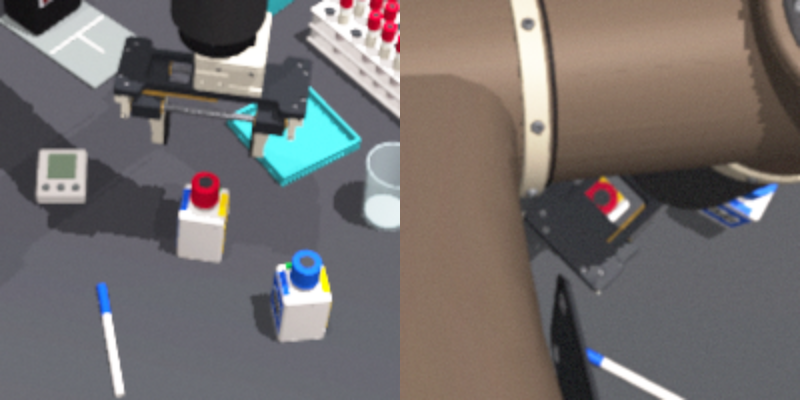

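The side view shows the open gripper over the red cap, with clearance all round. I'll descend.

Emit:
apply_moves([
  {"tx": 0.002, "ty": 0.03, "tz": 0.001, "turn": 0, "gripper": 0.0876},
  {"tx": 0.002, "ty": 0.06, "tz": 0.001, "turn": 0, "gripper": 0.0876},
  {"tx": 0.002, "ty": 0.08, "tz": 0.001, "turn": 0, "gripper": 0.0876},
  {"tx": 0.002, "ty": 0.097, "tz": 0.001, "turn": 0, "gripper": 0.0876},
  {"tx": 0.002, "ty": 0.097, "tz": 0.001, "turn": 0, "gripper": 0.0876},
])

```text
time_s: 2.7
tcp_pos: [0.4725, -0.1308, 0.1014]
eef_rot: [-89.9, 0.1, 44.4]
contact_force: [-1.3, -0.4, 0.2]
gripper_width: 0.0875
```

Run:
```python
from h import *
from plant import capture
go(.4715,-.136,.101,44)
p,d=capture('side')
cv2.imwrite('pics/pre2.png',cv2.resize(p[250:350,300:440],(784,560),interpolation=cv2.INTER_CUBIC)[:,:,::-1])
```

```text
d [-0.0044  0.0004 -0.003 ] turn 0.0062 now [ 0.4725 -0.1308  0.1014] [-89.86   0.15  44.35] q [  7.5  11.7 -32.8  -0.  -45.6 -53.2] F [-1.31 -0.43  0.22] w 0.0875 t 2.7
```

View pics/pre2.png

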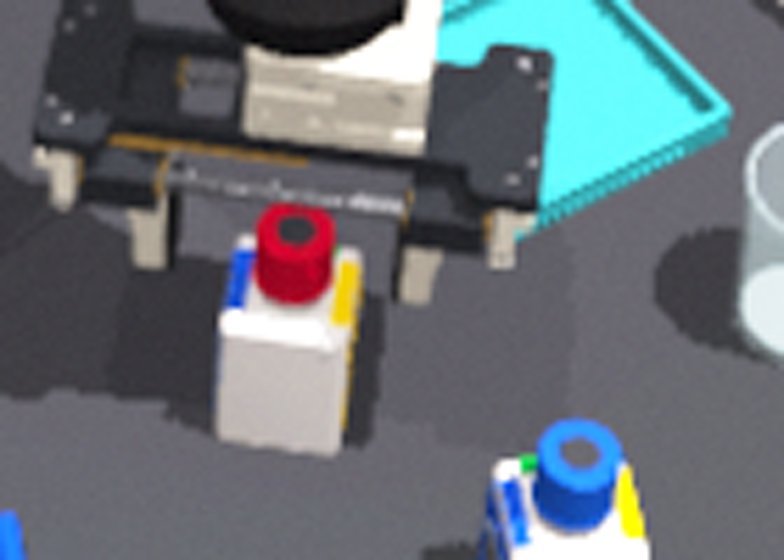

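Run:
```python
from h import *
from plant import r
s=r.get_state();p=s['tcp_pos'];M=R.from_euler('xyz',s['eef_rot'],degrees=True).as_matrix()
def pr(l): 
    u,v=proj('side',p+M@np.array(l)); return round((u-300)*5.6),round((v-250)*5.6)
for n,l in dict(tip=(0,.017,0),tipL=(0,.017,.044),tipR=(0,.017,-.044),bodyf=(-.039,-.049,0),bodyc=(0,-.049,0),bodyb=(.039,-.049,0),bodyend=(-.039,-.049,.096)).items(): print(n,pr(l))
print('cap', [tuple(round(x) for x in ((proj('side',(.4715,-.136,z))[0]-300)*5.6,(proj('side',(.4715,-.136,z))[1]-250)*5.6)) for z in(.114,.086)])
```

```text
tip (290, 263)
tipL (182, 249)
tipR (399, 278)
bodyf (285, 234)
bodyc (298, 157)
bodyb (310, 83)
bodyend (38, 201)
cap [(297, 229), (294, 273)]
```

Projected fingertips agree with the picture. The TCP is about 5 mm off, so I'll correct that and close.

Emit:
apply_moves([
  {"tx": -0.0044, "ty": 0, "tz": -0.003, "turn": 0, "gripper": 0.0876},
  {"tx": -0.0044, "ty": 0, "tz": -0.003, "turn": 0, "gripper": 0.0876},
  {"tx": -0.0044, "ty": 0, "tz": -0.003, "turn": 0, "gripper": 0.06},
  {"tx": -0.0044, "ty": 0, "tz": -0.003, "turn": 0, "gripper": 0.045},
  {"tx": -0.0044, "ty": 0, "tz": -0.003, "turn": 0, "gripper": 0.04},
], newtons=25)

```text
time_s: 3.25
tcp_pos: [0.4728, -0.1372, 0.1034]
eef_rot: [-90.0, -0.0, 44.2]
contact_force: [-0.1, -0.1, -0.0]
gripper_width: 0.069
```

```bash
python3 -c "
from h import *
go(.4715,-.136,.101,44)"
```

```text
d [-0.0001  0.0024  0.0017] turn 0.0042 now [ 0.4728 -0.1372  0.1034] [-9.002e+01 -3.000e-02  4.424e+01] q [  6.8  11.6 -32.7   0.  -45.7 -52.5] F [-0.1  -0.13 -0.03] w 0.069 t 3.25
```

Emit:
apply_moves([
  {"tx": 0, "ty": 0, "tz": 0.001, "turn": 0, "gripper": 0.02},
  {"tx": 0, "ty": 0, "tz": 0.001, "turn": 0, "gripper": 0.02},
  {"tx": 0, "ty": 0, "tz": 0.001, "turn": 0, "gripper": 0.02},
  {"tx": 0, "ty": 0, "tz": 0.001, "turn": 0, "gripper": 0.02},
  {"tx": 0, "ty": 0, "tz": 0.001, "turn": 0, "gripper": 0.02},
])

```text
time_s: 3.75
tcp_pos: [0.4719, -0.1364, 0.103]
eef_rot: [-90.0, 0.0, 44.2]
contact_force: [-0.2, 0.5, -0.6]
gripper_width: 0.0314
```

Emit:
apply_moves([
  {"tx": 0, "ty": 0, "tz": 0, "turn": 0, "gripper": 0.02},
  {"tx": 0, "ty": 0, "tz": 0, "turn": 0, "gripper": 0.02},
  {"tx": 0, "ty": 0, "tz": 0, "turn": 0, "gripper": 0.02},
  {"tx": 0, "ty": 0, "tz": 0, "turn": 0, "gripper": 0.02},
])

```text
time_s: 4.15
tcp_pos: [0.472, -0.1364, 0.103]
eef_rot: [-90.0, -0.0, 44.2]
contact_force: [-0.4, -0.3, -0.4]
gripper_width: 0.0317
```

The opening stopped at 32 mm, which is the cap's width. I'll lift.

Emit:
apply_moves([
  {"tx": 0, "ty": -0.005, "tz": 0, "turn": 0, "gripper": 0.02},
  {"tx": 0, "ty": -0.02, "tz": 0, "turn": 0, "gripper": 0.02},
  {"tx": 0, "ty": -0.04, "tz": 0, "turn": 0, "gripper": 0.02},
  {"tx": 0, "ty": -0.06, "tz": 0, "turn": 0, "gripper": 0.02},
  {"tx": 0, "ty": -0.07, "tz": 0, "turn": 0, "gripper": 0.02},
])

```text
time_s: 4.65
tcp_pos: [0.4726, -0.1364, 0.1749]
eef_rot: [-90.1, -0.1, 44.3]
contact_force: [0.2, -1.0, -2.9]
gripper_width: 0.0314
```

Run:
```python
from h import *
from plant import capture
go(.5564,.17,.2,190)
p,d=capture('side')
cv2.imwrite('pics/lift.png',cv2.resize(p[230:380,300:440],(560,600),interpolation=cv2.INTER_CUBIC)[:,:,::-1])
```

```text
d [ 0.2739 -0.0249  0.1609] turn -2.5437 now [ 0.4726 -0.1364  0.1749] [-9.009e+01 -9.000e-02  4.425e+01] q [  6.9   6.5 -27.6   0.  -55.7 -52.6] F [ 0.21 -1.05 -2.85] w 0.0314 t 4.65
```

View pics/lift.png

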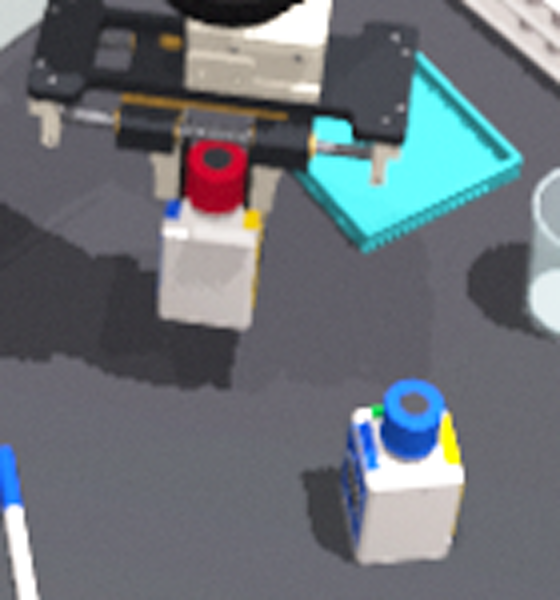

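The bottle hangs upright in the jaws. Next I'll carry it to a stand-off in front of the window, translating first and then rotating.

Emit:
apply_moves([
  {"tx": 0.01, "ty": -0.005, "tz": 0.006, "turn": -0.05, "gripper": 0.02},
  {"tx": 0.034, "ty": -0.015, "tz": 0.02, "turn": -0.15, "gripper": 0.02},
  {"tx": 0.06, "ty": -0.025, "tz": 0.035, "turn": -0.27, "gripper": 0.02},
  {"tx": 0.086, "ty": -0.025, "tz": 0.05, "turn": -0.39, "gripper": 0.02},
  {"tx": 0.112, "ty": -0.025, "tz": 0.066, "turn": -0.5, "gripper": 0.02},
])

```text
time_s: 5.2
tcp_pos: [0.506, -0.0094, 0.1976]
eef_rot: [-90.0, 0.0, 73.3]
contact_force: [0.5, 0.1, -1.6]
gripper_width: 0.0313
```

```bash
python3 -c "
from h import *
go(.563,.17,.2,190)"
```

```text
d [ 0.1882 -0.0025 -0.0029] turn -2.0374 now [ 0.506  -0.0094  0.1976] [-8.996e+01  1.000e-02  7.327e+01] q [ 21.2   6.7 -24.1  -0.  -59.2 -37.9] F [ 0.53  0.13 -1.64] w 0.0313 t 5.2
```

Emit:
apply_moves([
  {"tx": 0.03, "ty": 0, "tz": 0, "turn": -0.12, "gripper": 0.02},
  {"tx": 0.06, "ty": 0, "tz": 0, "turn": -0.24, "gripper": 0.02},
  {"tx": 0.09, "ty": 0, "tz": 0, "turn": -0.36, "gripper": 0.02},
  {"tx": 0.12, "ty": 0, "tz": 0, "turn": -0.48, "gripper": 0.02},
  {"tx": 0.14, "ty": 0, "tz": -0.002, "turn": -0.6, "gripper": 0.02},
])

```text
time_s: 5.7
tcp_pos: [0.549, 0.1245, 0.1969]
eef_rot: [-89.9, 0.0, 107.7]
contact_force: [0.7, -0.9, -2.0]
gripper_width: 0.0311
```

```bash
python3 -c "
from h import *
go(.563,.17,.2,190)"
```

```text
d [ 0.0391 -0.0031 -0.0272] turn -1.436 now [0.549  0.1245 0.1969] [-89.91   0.   107.72] q [ 32.7  12.2 -17.4  -0.  -60.5 -15. ] F [ 0.72 -0.9  -2.03] w 0.0311 t 5.7
```

Emit:
apply_moves([
  {"tx": 0.008, "ty": 0, "tz": -0.005, "turn": -0.12, "gripper": 0.02},
  {"tx": 0.016, "ty": 0, "tz": -0.01, "turn": -0.24, "gripper": 0.02},
  {"tx": 0.024, "ty": 0, "tz": -0.016, "turn": -0.36, "gripper": 0.02},
  {"tx": 0.032, "ty": 0, "tz": -0.022, "turn": -0.48, "gripper": 0.02},
  {"tx": 0.039, "ty": 0, "tz": -0.027, "turn": -0.6, "gripper": 0.02},
])

```text
time_s: 6.2
tcp_pos: [0.5629, 0.1684, 0.1968]
eef_rot: [-89.9, -0.1, 142.1]
contact_force: [0.6, -0.0, -1.4]
gripper_width: 0.0315
```

Emit:
apply_moves([
  {"tx": 0, "ty": 0, "tz": 0, "turn": -0.12, "gripper": 0.02},
  {"tx": 0, "ty": 0, "tz": 0, "turn": -0.24, "gripper": 0.02},
  {"tx": 0, "ty": 0, "tz": 0, "turn": -0.36, "gripper": 0.02},
  {"tx": 0, "ty": 0, "tz": 0, "turn": -0.48, "gripper": 0.02},
  {"tx": 0, "ty": 0, "tz": 0, "turn": -0.6, "gripper": 0.02},
])

```text
time_s: 6.7
tcp_pos: [0.5627, 0.1679, 0.1968]
eef_rot: [-89.9, -0.1, 176.4]
contact_force: [0.2, -0.3, -1.4]
gripper_width: 0.0313
```

```bash
python3 -c "
from h import *
go(.563,.17,.151,190)"
```

```text
d [-0.0002  0.0458 -0.0021] turn -0.237 now [0.5627 0.1679 0.1968] [-8.9940e+01 -1.0000e-01  1.7642e+02] q [ 35.7  14.4 -14.4  -0.  -61.3  50.8] F [ 0.16 -0.29 -1.44] w 0.0313 t 6.7
```

Emit:
apply_moves([
  {"tx": 0, "ty": 0.01, "tz": 0, "turn": -0.12, "gripper": 0.02},
  {"tx": 0, "ty": 0.025, "tz": 0, "turn": -0.2, "gripper": 0.02},
  {"tx": 0, "ty": 0.038, "tz": 0, "turn": -0.237, "gripper": 0.02},
  {"tx": 0, "ty": 0.0455, "tz": -0.002, "turn": -0.237, "gripper": 0.02},
  {"tx": 0, "ty": 0.0455, "tz": -0.002, "turn": -0.237, "gripper": 0.02},
])

```text
time_s: 7.2
tcp_pos: [0.5626, 0.1696, 0.1508]
eef_rot: [-89.9, -0.2, -170.4]
contact_force: [-0.2, -0.0, 0.1]
gripper_width: 0.0317
```

Run:
```python
from h import *
from plant import capture
go(.5564,.2099,.151,190)
p,d=capture('side');q,e=capture('top'); np.savez('y1.npz',p=p,d=d,q=q,e=e)
cv2.imwrite('pics/y1.png',np.hstack([cv2.resize(p[130:270,220:360],(400,400)),cv2.resize(q[150:290,140:280],(400,400))])[:,:,::-1])
```

```text
d [-0.0006 -0.0003 -0.0407] turn -0.0071 now [0.5626 0.1696 0.1508] [-8.9940e+01 -1.7000e-01 -1.7041e+02] q [ 35.8  16.9 -17.6  -0.  -55.7  63.8] F [-0.16 -0.03  0.08] w 0.0317 t 7.2
```

View pics/y1.png

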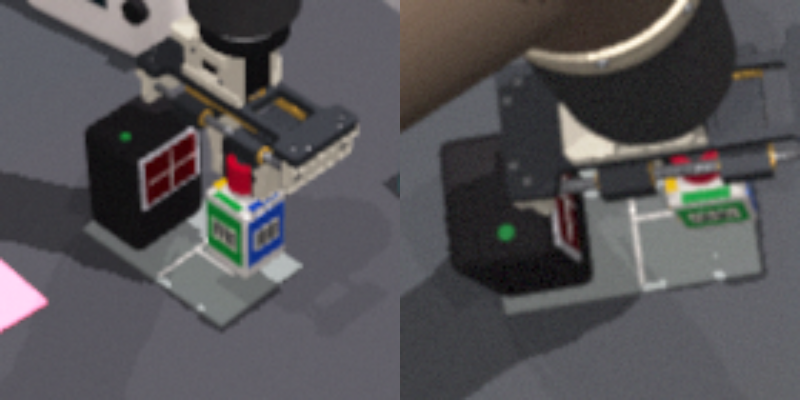

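The yellow side faces the window; green and blue are visible from the side camera. I'll measure the held bottle's yaw, axis and height.

```bash
cat >> h.py <<'E'
def held(nm,p,d):
    P=cloud(nm,d);h=cv2.cvtColor(p,cv2.COLOR_RGB2HSV)
    from plant import r
    c=r.get_state()['tcp_pos']
    near=(np.hypot(P[...,0]-c[0],P[...,1]-c[1])<.05)&(P[...,2]>.052)&(P[...,2]<.118)
    for col,lo,hi in(('green',55,80),('blue',105,125),('yellow',24,34)):
        m=near&(h[...,0]>lo)&(h[...,0]<hi)&(h[...,1]>120)&(P[...,2]<.115)
        if m.sum()<40: continue
        Q=P[m]; v,u=np.where(m)
        pts=Q; 
        if nm=='side' :
            F=Q[Q[:,2]<.12]; cen=np.median(F,0)
            l=cv2.fitLine((F[:,:2]*1000).astype(np.float32),cv2.DIST_HUBER,0,.01,.01).ravel()
            print(nm,col,len(F),'centre',cen.round(4),'z range',np.percentile(F[:,2],[3,97]).round(4),'line deg',np.degrees(np.arctan2(l[1],l[0])).round(1),'dist of mid from tcp',(cen[:2]-c[:2]).round(4),'tcp',c.round(4))
        else: print(nm,col,len(Q),np.median(Q,0).round(4))
E
python3 - <<'E'
from h import *
z=np.load('y1.npz'); held('side',z['p'],z['d']);held('top',z['q'],z['e'])
E
```

```text
side green 83 centre [0.5334 0.1688 0.0903] z range [0.0637 0.1137] line deg -80.3 dist of mid from tcp [-0.0301 -0.001 ] tcp [0.5636 0.1698 0.1525]
side blue 103 centre [0.5617 0.1437 0.093 ] z range [0.0663 0.1135] line deg 9.4 dist of mid from tcp [-0.0019 -0.0261] tcp [0.5636 0.1698 0.1525]
```

Yaw is about 99.6°, against a wanted 99.85°, and the label centre is at z≈0.09. I'll move in and dwell.

Emit:
apply_moves([
  {"tx": -0.001, "ty": 0, "tz": -0.008, "turn": 0, "gripper": 0.02},
  {"tx": -0.001, "ty": 0, "tz": -0.02, "turn": 0, "gripper": 0.02},
  {"tx": -0.001, "ty": 0, "tz": -0.032, "turn": 0, "gripper": 0.02},
  {"tx": -0.001, "ty": 0, "tz": -0.039, "turn": 0, "gripper": 0.02},
  {"tx": -0.001, "ty": 0, "tz": -0.041, "turn": 0, "gripper": 0.02},
])

```text
time_s: 7.8
tcp_pos: [0.5575, 0.2114, 0.1527]
eef_rot: [-90.0, 0.0, -170.3]
contact_force: [0.8, -0.7, -1.8]
gripper_width: 0.0316
```

Emit:
apply_moves([
  {"tx": 0, "ty": 0, "tz": 0, "turn": 0, "gripper": 0.02},
  {"tx": 0, "ty": 0, "tz": 0, "turn": 0, "gripper": 0.02},
  {"tx": 0, "ty": 0, "tz": 0, "turn": 0, "gripper": 0.02},
  {"tx": 0, "ty": 0, "tz": 0, "turn": 0, "gripper": 0.02},
  {"tx": 0, "ty": 0, "tz": 0, "turn": 0, "gripper": 0.02},
])

```text
time_s: 8.3
tcp_pos: [0.5578, 0.2098, 0.1526]
eef_rot: [-90.0, -0.0, -170.4]
contact_force: [0.5, -0.5, -1.6]
gripper_width: 0.0317
```

Emit:
apply_moves([
  {"tx": 0, "ty": 0, "tz": 0, "turn": 0, "gripper": 0.02},
  {"tx": 0, "ty": 0, "tz": 0, "turn": 0, "gripper": 0.02},
  {"tx": 0, "ty": 0, "tz": 0, "turn": 0, "gripper": 0.02},
  {"tx": 0, "ty": 0, "tz": 0, "turn": 0, "gripper": 0.02},
  {"tx": 0, "ty": 0, "tz": 0, "turn": 0, "gripper": 0.02},
])

```text
time_s: 8.8
tcp_pos: [0.5577, 0.2101, 0.1526]
eef_rot: [-90.0, -0.0, -170.4]
contact_force: [-0.0, 0.1, -1.3]
gripper_width: 0.0314
```

Run:
```python
from h import *
from plant import capture
go(.5564,.2099,.151,190)
p,d=capture('side');q,e=capture('top'); np.savez('y2.npz',p=p,d=d,q=q,e=e)
held('side',p,d)
cv2.imwrite('pics/y2.png',np.hstack([cv2.resize(p[130:270,220:360],(400,400)),cv2.resize(q[150:290,140:280],(400,400))])[:,:,::-1])
```

```text
d [ 0.0013  0.0016 -0.    ] turn -0.0069 now [0.5577 0.2101 0.1526] [ -90.    -0.  -170.4] q [ 39.4  17.4 -16.6  -0.  -56.   60.2] F [-0.03  0.05 -1.26] w 0.0314 t 8.8
side green 80 centre [0.5287 0.2094 0.0891] z range [0.0657 0.1147] line deg -81.8 dist of mid from tcp [-0.029  -0.0007] tcp [0.5577 0.2101 0.1526]
side blue 92 centre [0.5603 0.1852 0.0866] z range [0.0666 0.113 ] line deg 9.2 dist of mid from tcp [ 0.0026 -0.0249] tcp [0.5577 0.2101 0.1526]
```

View pics/y2.png

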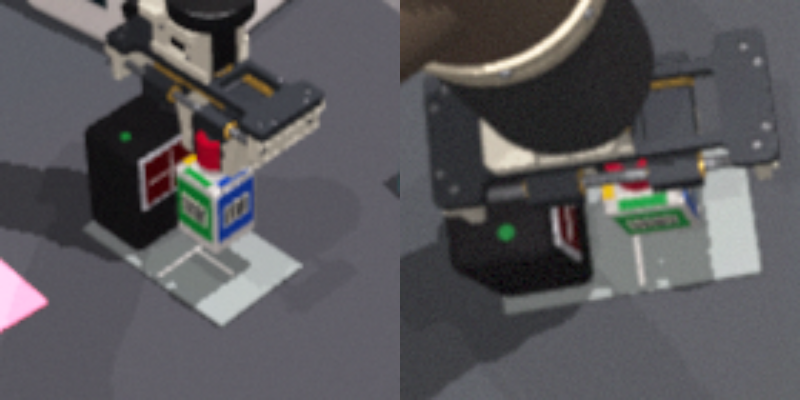

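The side camera puts the yellow label at (0.551, 0.236), against a line junction of (0.550, 0.237). It has been held about 1 s. Now I'll turn to green.

Emit:
apply_moves([
  {"tx": 0.001, "ty": 0.001, "tz": 0, "turn": 0.08, "gripper": 0.02},
  {"tx": 0.001, "ty": 0.001, "tz": 0, "turn": 0.2, "gripper": 0.02},
  {"tx": 0.001, "ty": 0.001, "tz": 0, "turn": 0.32, "gripper": 0.02},
  {"tx": 0.001, "ty": 0.001, "tz": 0, "turn": 0.44, "gripper": 0.02},
  {"tx": 0.001, "ty": 0.001, "tz": 0, "turn": 0.56, "gripper": 0.02},
])

```text
time_s: 9.4
tcp_pos: [0.5567, 0.2099, 0.1516]
eef_rot: [-90.0, 0.0, 157.2]
contact_force: [0.1, -0.0, -1.5]
gripper_width: 0.0315
```

Emit:
apply_moves([
  {"tx": 0, "ty": 0, "tz": 0, "turn": 0.12, "gripper": 0.02},
  {"tx": 0, "ty": 0, "tz": 0, "turn": 0.24, "gripper": 0.02},
  {"tx": 0, "ty": 0, "tz": 0, "turn": 0.36, "gripper": 0.02},
  {"tx": 0, "ty": 0, "tz": 0, "turn": 0.48, "gripper": 0.02},
  {"tx": 0, "ty": 0, "tz": 0, "turn": 0.6, "gripper": 0.02},
])

```text
time_s: 9.9
tcp_pos: [0.5567, 0.2099, 0.1516]
eef_rot: [-90.0, -0.0, 122.9]
contact_force: [0.1, 0.4, -1.4]
gripper_width: 0.0318
```

```bash
python3 -c "
from h import *
go(.5564,.2099,.151,100)"
```

```text
d [0.0002 0.0006 0.0003] turn 0.3989 now [0.5567 0.2099 0.1516] [-90.    -0.   122.86] q [ 39.5  17.4 -16.8  -0.  -55.8  -6.6] F [ 0.05  0.39 -1.43] w 0.0318 t 9.9
```

Emit:
apply_moves([
  {"tx": 0, "ty": 0, "tz": 0, "turn": 0.12, "gripper": 0.02},
  {"tx": 0, "ty": 0, "tz": 0, "turn": 0.24, "gripper": 0.02},
  {"tx": 0, "ty": 0, "tz": 0, "turn": 0.34, "gripper": 0.02},
  {"tx": 0, "ty": 0, "tz": 0, "turn": 0.4, "gripper": 0.02},
  {"tx": 0, "ty": 0, "tz": 0, "turn": 0.4, "gripper": 0.02},
])

```text
time_s: 10.4
tcp_pos: [0.5567, 0.2099, 0.1515]
eef_rot: [-90.0, -0.0, 100.2]
contact_force: [-1.4, -1.0, -1.7]
gripper_width: 0.0314
```

Emit:
apply_moves([
  {"tx": 0, "ty": 0, "tz": 0, "turn": 0, "gripper": 0.02},
  {"tx": 0, "ty": 0, "tz": 0, "turn": 0, "gripper": 0.02},
  {"tx": 0, "ty": 0, "tz": 0, "turn": 0, "gripper": 0.02},
  {"tx": 0, "ty": 0, "tz": 0, "turn": 0, "gripper": 0.02},
  {"tx": 0, "ty": 0, "tz": 0, "turn": 0, "gripper": 0.02},
])

```text
time_s: 10.9
tcp_pos: [0.5567, 0.2099, 0.1516]
eef_rot: [-90.0, 0.0, 100.2]
contact_force: [0.0, -0.7, -1.4]
gripper_width: 0.0315
```

Emit:
apply_moves([
  {"tx": 0, "ty": 0, "tz": 0, "turn": 0, "gripper": 0.02},
  {"tx": 0, "ty": 0, "tz": 0, "turn": 0, "gripper": 0.02},
  {"tx": 0, "ty": 0, "tz": 0, "turn": 0, "gripper": 0.02},
  {"tx": 0, "ty": 0, "tz": 0, "turn": 0, "gripper": 0.02},
  {"tx": 0, "ty": 0, "tz": 0, "turn": 0, "gripper": 0.02},
])

```text
time_s: 11.4
tcp_pos: [0.5568, 0.21, 0.1516]
eef_rot: [-90.0, -0.0, 100.2]
contact_force: [0.1, 0.3, -1.8]
gripper_width: 0.0316
```

Run:
```python
from h import *
from plant import capture
go(.5564,.2099,.151,100)
p,d=capture('side');q,e=capture('top'); np.savez('g2.npz',p=p,d=d,q=q,e=e)
held('side',p,d)
cv2.imwrite('pics/g2.png',np.hstack([cv2.resize(p[130:270,220:360],(400,400)),cv2.resize(q[150:290,140:280],(400,400))])[:,:,::-1])
```

```text
d [0.     0.0006 0.0004] turn 0.004 now [0.5568 0.21   0.1516] [-90.    -0.   100.23] q [ 39.5  17.4 -16.8   0.  -55.8 -29.2] F [ 0.09  0.28 -1.77] w 0.0316 t 11.4
side blue 86 centre [0.5286 0.2067 0.087 ] z range [0.0646 0.1124] line deg -82.0 dist of mid from tcp [-0.0281 -0.0032] tcp [0.5567 0.2099 0.1515]
```

View pics/g2.png

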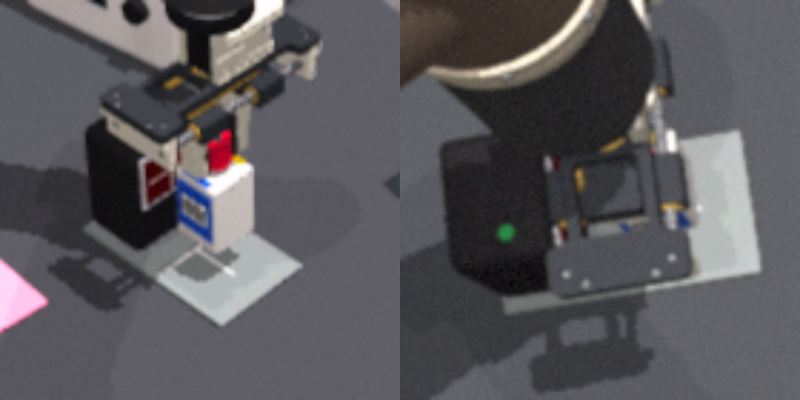

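Green faces the window, with the blue side's line at -82° against an ideal -80°. On to blue.

Emit:
apply_moves([
  {"tx": 0, "ty": 0, "tz": 0, "turn": 0.08, "gripper": 0.02},
  {"tx": 0, "ty": 0, "tz": 0, "turn": 0.2, "gripper": 0.02},
  {"tx": 0, "ty": 0, "tz": 0, "turn": 0.32, "gripper": 0.02},
  {"tx": 0, "ty": 0, "tz": 0, "turn": 0.44, "gripper": 0.02},
  {"tx": 0, "ty": 0, "tz": 0, "turn": 0.56, "gripper": 0.02},
])

```text
time_s: 12.0
tcp_pos: [0.5567, 0.2099, 0.1516]
eef_rot: [-90.0, 0.0, 67.9]
contact_force: [-0.8, -0.3, -1.3]
gripper_width: 0.0314
```

Emit:
apply_moves([
  {"tx": 0, "ty": 0, "tz": 0, "turn": 0.12, "gripper": 0.02},
  {"tx": 0, "ty": 0, "tz": 0, "turn": 0.24, "gripper": 0.02},
  {"tx": 0, "ty": 0, "tz": 0, "turn": 0.36, "gripper": 0.02},
  {"tx": 0, "ty": 0, "tz": 0, "turn": 0.48, "gripper": 0.02},
  {"tx": 0, "ty": 0, "tz": 0, "turn": 0.6, "gripper": 0.02},
])

```text
time_s: 12.5
tcp_pos: [0.5567, 0.2099, 0.1516]
eef_rot: [-90.0, -0.0, 33.5]
contact_force: [-0.7, -0.1, -1.7]
gripper_width: 0.0313
```

Emit:
apply_moves([
  {"tx": 0, "ty": 0, "tz": 0, "turn": 0.12, "gripper": 0.02},
  {"tx": 0, "ty": 0, "tz": 0, "turn": 0.24, "gripper": 0.02},
  {"tx": 0, "ty": 0, "tz": 0, "turn": 0.35, "gripper": 0.02},
  {"tx": 0, "ty": 0, "tz": 0, "turn": 0.4, "gripper": 0.02},
  {"tx": 0, "ty": 0, "tz": 0, "turn": 0.4, "gripper": 0.02},
])

```text
time_s: 13.0
tcp_pos: [0.5567, 0.2099, 0.1516]
eef_rot: [-90.0, 0.0, 10.8]
contact_force: [-0.3, 1.2, -1.9]
gripper_width: 0.0313
```

Emit:
apply_moves([
  {"tx": 0, "ty": 0, "tz": 0, "turn": 0, "gripper": 0.02},
  {"tx": 0, "ty": 0, "tz": 0, "turn": 0, "gripper": 0.02},
  {"tx": 0, "ty": 0, "tz": 0, "turn": 0, "gripper": 0.02},
  {"tx": 0, "ty": 0, "tz": 0, "turn": 0, "gripper": 0.02},
  {"tx": 0, "ty": 0, "tz": 0, "turn": 0, "gripper": 0.02},
])

```text
time_s: 13.5
tcp_pos: [0.5567, 0.2099, 0.1516]
eef_rot: [-90.0, 0.0, 10.9]
contact_force: [0.3, -0.0, -2.0]
gripper_width: 0.0311
```

Emit:
apply_moves([
  {"tx": 0, "ty": 0, "tz": 0, "turn": 0, "gripper": 0.02},
  {"tx": 0, "ty": 0, "tz": 0, "turn": 0, "gripper": 0.02},
  {"tx": 0, "ty": 0, "tz": 0, "turn": 0, "gripper": 0.02},
  {"tx": 0, "ty": 0, "tz": 0, "turn": 0, "gripper": 0.02},
  {"tx": 0, "ty": 0, "tz": 0, "turn": 0, "gripper": 0.02},
])

```text
time_s: 14.0
tcp_pos: [0.5567, 0.2099, 0.1515]
eef_rot: [-90.0, 0.0, 10.8]
contact_force: [0.0, 0.3, -1.0]
gripper_width: 0.0314
```

Run:
```python
from h import *
from plant import capture
go(.563,.17,.16,10)
p,d=capture('side');q,e=capture('top'); np.savez('b2.npz',p=p,d=d,q=q,e=e)
held('side',p,d)
cv2.imwrite('pics/b2.png',np.hstack([cv2.resize(p[130:270,220:360],(400,400)),cv2.resize(q[150:290,140:280],(400,400))])[:,:,::-1])
```

```text
d [-0.0013 -0.0085 -0.0404] turn 0.0147 now [0.5567 0.2099 0.1515] [-90.     0.    10.84] q [  39.5   17.4  -16.8    0.   -55.8 -118.6] F [ 0.01  0.28 -1.04] w 0.0314 t 14.0
```

View pics/b2.png

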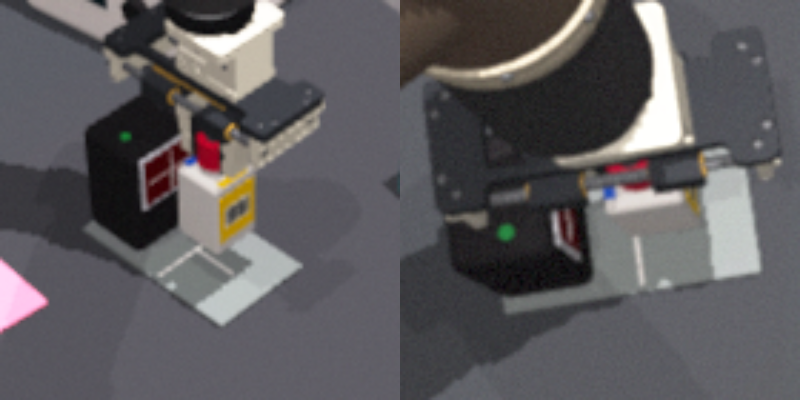

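Blue faces the window; the yellow side is now away and the bare side faces the robot. Next: back off, lift, and carry to the tray.

Emit:
apply_moves([
  {"tx": 0, "ty": -0.004, "tz": -0.01, "turn": 0, "gripper": 0.02},
  {"tx": 0, "ty": -0.015, "tz": -0.025, "turn": 0, "gripper": 0.02},
  {"tx": 0, "ty": -0.03, "tz": -0.04, "turn": 0, "gripper": 0.02},
  {"tx": 0, "ty": -0.045, "tz": -0.05, "turn": 0, "gripper": 0.02},
  {"tx": 0, "ty": -0.05, "tz": -0.06, "turn": 0, "gripper": 0.02},
])

```text
time_s: 14.6
tcp_pos: [0.5691, 0.1498, 0.2042]
eef_rot: [-90.0, -0.2, 10.8]
contact_force: [1.2, 0.4, -0.9]
gripper_width: 0.0316
```

```bash
python3 -c "
from h import *
go(.667,-.073,.2,0)"
```

```text
d [ 0.0543  0.0042 -0.2372] turn 0.1888 now [0.5691 0.1498 0.2042] [-89.96  -0.19  10.82] q [  33.8   14.   -14.     0.   -61.8 -113. ] F [ 1.19  0.43 -0.86] w 0.0316 t 14.6
```

Emit:
apply_moves([
  {"tx": 0.003, "ty": 0, "tz": -0.012, "turn": 0, "gripper": 0.02},
  {"tx": 0.009, "ty": 0, "tz": -0.036, "turn": 0.02, "gripper": 0.02},
  {"tx": 0.015, "ty": 0, "tz": -0.062, "turn": 0.05, "gripper": 0.02},
  {"tx": 0.021, "ty": 0, "tz": -0.09, "turn": 0.08, "gripper": 0.02},
  {"tx": 0.027, "ty": 0, "tz": -0.12, "turn": 0.1, "gripper": 0.02},
])

```text
time_s: 15.1
tcp_pos: [0.6172, 0.0366, 0.2007]
eef_rot: [-90.0, 0.1, 5.1]
contact_force: [0.9, 0.9, -1.7]
gripper_width: 0.0318
```

```bash
python3 -c "
from h import *
go(.667,-.073,.2,0)"
```

```text
d [ 0.0399  0.0007 -0.1135] turn 0.0883 now [0.6172 0.0366 0.2007] [-9.001e+01  6.000e-02  5.060e+00] q [  21.5   17.   -10.2   -0.   -62.8 -106.4] F [ 0.87  0.86 -1.73] w 0.0318 t 15.1
```

Emit:
apply_moves([
  {"tx": 0.01, "ty": 0, "tz": -0.03, "turn": 0.03, "gripper": 0.02},
  {"tx": 0.02, "ty": 0, "tz": -0.06, "turn": 0.06, "gripper": 0.02},
  {"tx": 0.03, "ty": 0, "tz": -0.087, "turn": 0.088, "gripper": 0.02},
  {"tx": 0.038, "ty": 0, "tz": -0.108, "turn": 0.088, "gripper": 0.02},
  {"tx": 0.04, "ty": 0, "tz": -0.1135, "turn": 0.088, "gripper": 0.02},
])

```text
time_s: 15.6
tcp_pos: [0.6672, -0.0743, 0.2001]
eef_rot: [-90.0, 0.1, -0.1]
contact_force: [0.7, 0.5, -1.9]
gripper_width: 0.0316
```

Run:
```python
from h import *
from plant import capture
go(.667,-.073,.112,0)
p,d=capture('side');q,e=capture('top'); np.savez('t1.npz',p=p,d=d,q=q,e=e)
held('side',p,d)
cv2.imwrite('pics/t1.png',np.hstack([cv2.resize(p[150:350,320:520],(400,400)),cv2.resize(q[90:250,290:450],(400,400))])[:,:,::-1])
```

```text
d [-0.0001  0.0881  0.0013] turn -0.0011 now [ 0.6672 -0.0743  0.2001] [-9.003e+01  1.100e-01 -6.000e-02] q [  10.3   21.9   -3.2    0.   -65.1 -100.3] F [ 0.72  0.55 -1.88] w 0.0316 t 15.6
```

View pics/t1.png

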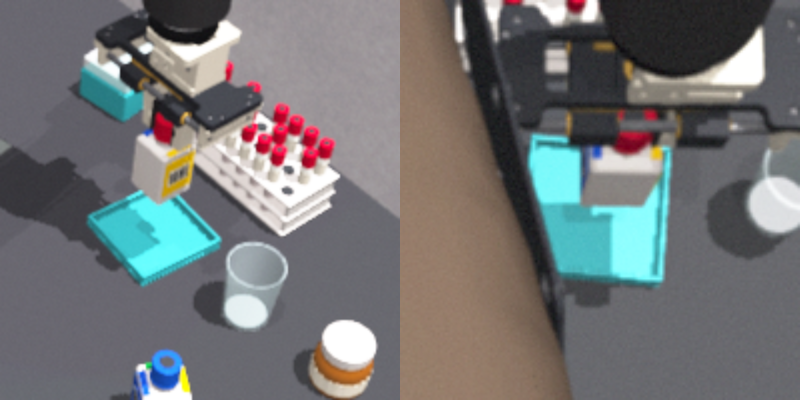

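Emit:
apply_moves([
  {"tx": 0, "ty": 0.015, "tz": 0, "turn": 0, "gripper": 0.02},
  {"tx": 0, "ty": 0.035, "tz": 0, "turn": 0, "gripper": 0.02},
  {"tx": 0, "ty": 0.055, "tz": 0, "turn": 0, "gripper": 0.02},
  {"tx": 0, "ty": 0.072, "tz": 0, "turn": 0, "gripper": 0.02},
  {"tx": 0, "ty": 0.08, "tz": 0, "turn": 0, "gripper": 0.02},
])

```text
time_s: 16.2
tcp_pos: [0.6657, -0.0705, 0.1196]
eef_rot: [-90.0, 0.2, 0.1]
contact_force: [0.2, -0.6, -1.3]
gripper_width: 0.0312
```

Run:
```python
from h import *
from plant import capture
go(.667,-.073,.107,0)
p,d=capture('side');q,e=capture('top'); np.savez('t2.npz',p=p,d=d,q=q,e=e)
cv2.imwrite('pics/t2.png',np.hstack([cv2.resize(p[200:320,340:460],(400,400)),cv2.resize(q[110:230,310:430],(400,400))])[:,:,::-1])
```

```text
d [ 0.0014  0.0126 -0.0025] turn 0.002 now [ 0.6657 -0.0705  0.1196] [-89.99   0.16   0.11] q [  10.6   25.5   -8.7   -0.   -55.9 -100.5] F [ 0.25 -0.57 -1.31] w 0.0312 t 16.2
```

View pics/t2.png

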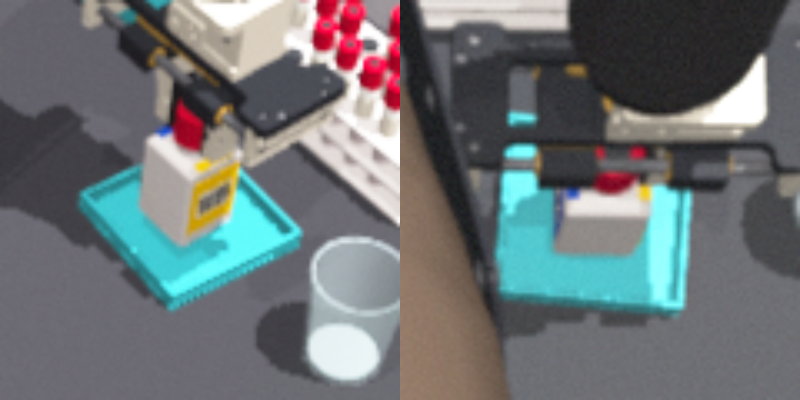

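The bottle hangs over the tray's middle, about 12 mm above the floor. I'll lower it slowly and watch the force.

Emit:
apply_moves([
  {"tx": 0, "ty": 0.002, "tz": 0, "turn": 0, "gripper": 0.02},
  {"tx": 0, "ty": 0.005, "tz": 0, "turn": 0, "gripper": 0.02},
  {"tx": 0, "ty": 0.008, "tz": 0, "turn": 0, "gripper": 0.02},
  {"tx": 0, "ty": 0.01, "tz": 0, "turn": 0, "gripper": 0.02},
  {"tx": 0, "ty": 0.01, "tz": 0, "turn": 0, "gripper": 0.02},
])

```text
time_s: 16.8
tcp_pos: [0.6669, -0.0713, 0.1114]
eef_rot: [-90.0, 0.0, 0.1]
contact_force: [0.9, 0.1, -1.5]
gripper_width: 0.0314
```

Emit:
apply_moves([
  {"tx": 0, "ty": 0.0005, "tz": 0, "turn": 0, "gripper": 0.02},
  {"tx": 0, "ty": 0.001, "tz": 0, "turn": 0, "gripper": 0.02},
  {"tx": 0, "ty": 0.0015, "tz": 0, "turn": 0, "gripper": 0.02},
  {"tx": 0, "ty": 0.002, "tz": 0, "turn": 0, "gripper": 0.02},
  {"tx": 0, "ty": 0.002, "tz": 0, "turn": 0, "gripper": 0.02},
])

```text
time_s: 17.3
tcp_pos: [0.667, -0.0713, 0.1095]
eef_rot: [-90.0, 0.0, 0.1]
contact_force: [-0.2, 0.1, -1.3]
gripper_width: 0.0315
```

Emit:
apply_moves([
  {"tx": 0, "ty": 0.0005, "tz": 0, "turn": 0, "gripper": 0.02},
  {"tx": 0, "ty": 0.001, "tz": 0, "turn": 0, "gripper": 0.02},
  {"tx": 0, "ty": 0.0015, "tz": 0, "turn": 0, "gripper": 0.02},
  {"tx": 0, "ty": 0.002, "tz": 0, "turn": 0, "gripper": 0.02},
  {"tx": 0, "ty": 0.002, "tz": 0, "turn": 0, "gripper": 0.02},
])

```text
time_s: 17.8
tcp_pos: [0.667, -0.0713, 0.1075]
eef_rot: [-90.0, 0.0, 0.1]
contact_force: [0.3, -0.3, -1.5]
gripper_width: 0.0313
```

Emit:
apply_moves([
  {"tx": 0, "ty": 0.0002, "tz": 0, "turn": 0, "gripper": 0.02},
  {"tx": 0, "ty": 0.0004, "tz": 0, "turn": 0, "gripper": 0.02},
  {"tx": 0, "ty": 0.0006, "tz": 0, "turn": 0, "gripper": 0.02},
  {"tx": 0, "ty": 0.0006, "tz": 0, "turn": 0, "gripper": 0.02},
  {"tx": 0, "ty": 0.0006, "tz": 0, "turn": 0, "gripper": 0.02},
])

```text
time_s: 18.3
tcp_pos: [0.6671, -0.0713, 0.1071]
eef_rot: [-90.0, -0.0, 0.1]
contact_force: [-1.8, -0.2, -0.3]
gripper_width: 0.0316
```

Emit:
apply_moves([
  {"tx": 0, "ty": 0.0002, "tz": 0, "turn": 0, "gripper": 0.02},
  {"tx": 0, "ty": 0.0004, "tz": 0, "turn": 0, "gripper": 0.02},
  {"tx": 0, "ty": 0.0005, "tz": 0, "turn": 0, "gripper": 0.02},
  {"tx": 0, "ty": 0.0005, "tz": 0, "turn": 0, "gripper": 0.02},
])

```text
time_s: 18.7
tcp_pos: [0.6673, -0.0714, 0.1071]
eef_rot: [-90.0, -0.0, 0.1]
contact_force: [-1.6, -0.0, 6.0]
gripper_width: 0.0313
```

It has touched down: +6 N up, at the expected height of 0.107. I'll release.

Emit:
apply_moves([
  {"tx": 0, "ty": 0, "tz": 0, "turn": 0, "gripper": 0.033},
  {"tx": 0, "ty": 0, "tz": 0, "turn": 0, "gripper": 0.036},
  {"tx": 0, "ty": 0, "tz": 0, "turn": 0, "gripper": 0.042},
  {"tx": 0, "ty": 0, "tz": 0, "turn": 0, "gripper": 0.05},
  {"tx": 0, "ty": 0, "tz": 0, "turn": 0, "gripper": 0.06},
])

```text
time_s: 19.2
tcp_pos: [0.667, -0.0712, 0.1062]
eef_rot: [-90.0, 0.0, 0.1]
contact_force: [0.2, -0.5, -0.6]
gripper_width: 0.0525
```

Emit:
apply_moves([
  {"tx": 0, "ty": 0, "tz": 0, "turn": 0, "gripper": 0.075},
  {"tx": 0, "ty": 0, "tz": 0, "turn": 0, "gripper": 0.075},
  {"tx": 0, "ty": 0, "tz": 0, "turn": 0, "gripper": 0.075},
  {"tx": 0, "ty": 0, "tz": 0, "turn": 0, "gripper": 0.075},
  {"tx": 0, "ty": 0, "tz": 0, "turn": 0, "gripper": 0.075},
])

```text
time_s: 19.7
tcp_pos: [0.6671, -0.0713, 0.1065]
eef_rot: [-90.0, -0.0, 0.1]
contact_force: [-0.1, 0.0, -0.8]
gripper_width: 0.0748
```

Emit:
apply_moves([
  {"tx": 0, "ty": -0.005, "tz": 0, "turn": 0, "gripper": 0.075},
  {"tx": 0, "ty": -0.02, "tz": 0, "turn": 0, "gripper": 0.075},
  {"tx": 0, "ty": -0.045, "tz": 0, "turn": 0, "gripper": 0.075},
  {"tx": 0, "ty": -0.075, "tz": 0, "turn": 0, "gripper": 0.075},
  {"tx": 0, "ty": -0.1, "tz": 0, "turn": 0, "gripper": 0.075},
])

```text
time_s: 20.2
tcp_pos: [0.6675, -0.0714, 0.2096]
eef_rot: [-90.0, -0.1, 0.1]
contact_force: [0.9, 0.1, -0.0]
gripper_width: 0.075
```

Emit:
apply_moves([
  {"tx": 0, "ty": -0.02, "tz": 0.03, "turn": 0, "gripper": 0.075},
  {"tx": 0, "ty": -0.02, "tz": 0.07, "turn": 0, "gripper": 0.075},
  {"tx": 0, "ty": -0.02, "tz": 0.11, "turn": 0, "gripper": 0.075},
  {"tx": 0, "ty": -0.02, "tz": 0.15, "turn": 0, "gripper": 0.075},
  {"tx": 0, "ty": -0.02, "tz": 0.17, "turn": 0, "gripper": 0.075},
])

```text
time_s: 20.7
tcp_pos: [0.6669, 0.1016, 0.2281]
eef_rot: [-90.0, -0.1, 0.2]
contact_force: [0.5, -0.2, -0.8]
gripper_width: 0.0752
```

Run:
```python
from h import *
from plant import capture
go(.667,.1,.22,0)
p,d=capture('side');q,e=capture('top')
cv2.imwrite('pics/end.png',np.hstack([cv2.resize(p[200:400,320:520],(400,400)),cv2.resize(q[110:310,310:510],(400,400))])[:,:,::-1])
for nm,D in(('side',d),('top',e)):
    P=cloud(nm,D)
    for c in((.667,-.072),(.49,-.283)):
        m=(np.hypot(P[...,0]-c[0],P[...,1]-c[1])<.05);z=P[...,2]
        for lo,hi in((.107,.13),(.07,.09)):
            k=m&(z>lo)&(z<hi)
            if k.sum()>20: print(nm,c,P[k].mean(0).round(4),k.sum(),cv2.minAreaRect((P[k][:,:2]*1000).astype(np.float32)))
```

```text
d [ 0.0001  0.0081 -0.0016] turn 0.0031 now [0.6669 0.1016 0.2281] [-89.95  -0.1    0.18] q [  25.2   21.    -0.7    0.   -68.2 -115. ] F [ 0.55 -0.16 -0.77] w 0.0752 t 20.7
side (0.667, -0.072) [ 0.6636 -0.0733  0.1152] 125 ((664.345947265625, -71.6235122680664), (34.11029815673828, 30.5797176361084), 31.66499900817871)
side (0.667, -0.072) [ 0.6575 -0.0791  0.0789] 279 ((665.5886840820312, -71.35932922363281), (54.84092712402344, 59.313575744628906), 87.98493194580078)
side (0.49, -0.283) [ 0.4889 -0.2842  0.1122] 160 ((488.9890441894531, -284.7663269042969), (31.67403793334961, 30.735595703125), 61.98008728027344)
side (0.49, -0.283) [ 0.4822 -0.2888  0.0766] 352 ((490.1150817871094, -283.0025634765625), (54.90793228149414, 52.384765625), 61.41850280761719)
top (0.667, -0.072) [ 0.6663 -0.071   0.117 ] 235 ((667.2125854492188, -71.3473129272461), (29.806764602661133, 30.783782958984375), 0.9609447717666626)
top (0.667, -0.072) [ 0.66   -0.0678  0.0808] 419 ((667.1771850585938, -70.59625244140625), (51.12448501586914, 50.987606048583984), 89.73110961914062)
top (0.49, -0.283) [ 0.4927 -0.2825  0.1136] 244 ((493.02557373046875, -283.2070007324219), (31.28699493408203, 30.640384674072266), 54.89501190185547)
top (0.49, -0.283) [ 0.4892 -0.2746  0.0774] 450 ((492.14495849609375, -282.6859130859375), (52.88375473022461, 52.5391731262207), 59.388851165771484)
```

View pics/end.png

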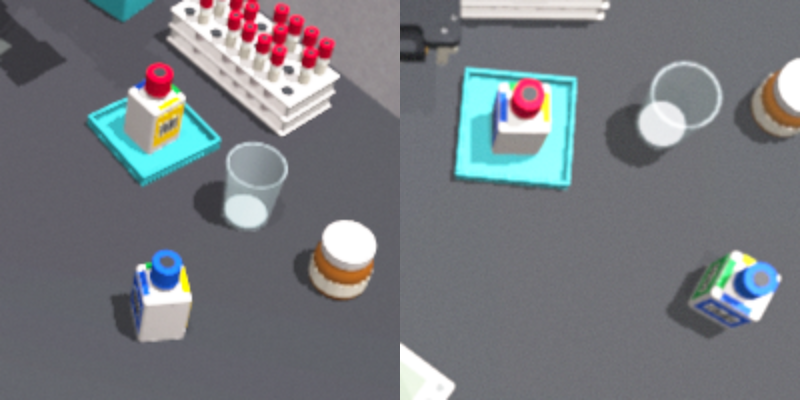

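The red bottle stands upright at the tray's middle, with its cap top at 0.117 (4 mm tray floor plus 114 mm). The blue bottle is unmoved and the arm is clear. I'll let the arm settle and hand in.

Emit:
apply_moves([
  {"tx": 0, "ty": 0, "tz": 0, "turn": 0, "gripper": 0.075},
  {"tx": 0, "ty": 0, "tz": 0, "turn": 0, "gripper": 0.075},
  {"tx": 0, "ty": 0, "tz": 0, "turn": 0, "gripper": 0.075},
])

```text
time_s: 21.1
tcp_pos: [0.6669, 0.0975, 0.2267]
eef_rot: [-90.0, -0.0, -0.0]
contact_force: [0.2, -0.1, -0.1]
gripper_width: 0.075
```

```bash
python3 -c "
from plant import r
print(r.close_job())"
```

```text
the job is handed in; nothing more can be done
None
```

I gripped the red-capped bottle by its cap and held it upright at the black reader's reading point. It showed yellow, then green, then blue, each still for about 1 s. I then lowered it into the teal tray until it touched down, released it and handed the job in at about 21 s; the hand-in gave no verdict.

- **At the reader:** the side camera put the yellow label within about 2 mm of the reading point. Yellow and green were within about 2° of square. For blue I had only the arm's reported pose (about 1° off) and the picture, because my colour measurement found no usable label patch in that view.
- **At the end:** both cameras showed the red bottle upright, with its axis within about 5 mm of the tray's middle and its cap top at 0.115–0.117 m (0.118 m expected). The blue-capped bottle was within about 2 mm of where it stood, and the arm was clear of everything.
- **Disagreements:** the two cameras differed by about 3–6 mm in x throughout, so I used values between the two. That is well inside the tolerances.

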